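Lock a quarter-turn clamp stud in a T-slot rail

ROBOT

A 6-joint arm with a two-finger parallel gripper is mounted at the origin on the work surface. World frame = base frame: x ahead of the robot, y to its left, z up, the work surface at z = 0. Lengths are in mm, angles in rad, forces in N, time in s.
With the tool pointing down it reaches from about 375 to 750 mm from the base axis. Payload 9 kg.
Tool frame: the origin (TCP) lies midway between the tips of the shut fingers; the grasp point (between the pads) lies 19 mm behind it; z points along the fingers, y is the direction in which the jaws open and shut (so a half turn about z gives the same grasp; the last joint's range is limited). The gripper opens to 85 mm and grips with 20 to 120 N. Pads are 22 mm wide; open, the fingers measure 114 mm over their backs; the gripper's body (76 mm by 85 mm) begins 54 mm behind the grasp point. The pads swing forward as they close: fully open they stand 13 mm farther back than shut.
Start: joints at [0.904, 0.104, 0.097, 1.564, 0, 1.353], TCP at [260.34, 540.611, 231.331] pointing down, gripper open.
Joint ranges: [-2.99, 2.99], [-0.84, 1.86], [-1.1, 1.16], [-1.84, 2.11], [-1.51, 1.56], [-3.14, 3.14]. Speed limits (rad/s): [2.22, 2.22, 2.57, 3.14, 3.14, 3.14].

INTERFACE

Orientations are given as a unit quaternion [x, y, z, w].
In Python, from plant import ctrl, cams, order gives the robot as it stands.
- The arm moves only by the tool step_arm, never from a script. Its argument "plan" is a list of rows, each an object of numbers: "tx", "ty", "tz": the shift along the tool's x, y, z as a fraction of full scale; "twist": the turn about the tool's z as a fraction of full scale. A call has exactly 8 rows; each row shifts and turns the commanded pose from where the row before left it, along the tool's axes as they then stand; what a row does not reach is not made up. Full scale, the value 1, is 1 m for a shift and 2 rad for a turn. A row lasts 1/8 s, in which the tool goes at most 62.5 mm and 10.7 degrees, less where a joint would pass 70% of its speed; a pose out of reach is approached as far as the arm can. A call with a number of a shift or a turn outside -1 to 1 is refused whole. A call with a gripper value outside its range is refused whole. "grip" is the closure, from -1 (fully open) to 1 (shut), so that 0 is half open, set as the call begins (left out, the last holds). The fingers move at their own pace and stop on an object; "grip_force" is the grip in N (left out, the last holds). Time passes only in rows, so rows that do not move let the fingers close, or fill a call up. It gives the time, the measured TCP pose, the force and the opening at its end, in the units of the state.
- ctrl.sense(): the state, without advancing time (a new reading comes with each control period).
- cams.snapshot(name): name is "side" or "top" or "wrist"; returns (picture, depth): 384x512x3 uint8, red, green, blue; 384x512 float32, mm along the optical axis (not along the pixel's ray), 0 where there is no reading.
- cams.camera_info(name): a dict with "fx", "fy", "cx", "cy" (pixels), "xyz" and "attitude" of the camera in the world; the wrist camera has in their place "T_tool_cam" (4x4, takes a point from camera to tool coordinates, whose origin is the TCP and whose axes are the flange's). Camera axes: x right, y down, z forward; pixel columns grow to the right and rows downward; lengths in mm; the calibration is good to about 2 mm. A picture is of the moment at which its call begins: read the wrist's pose just before it. camera_info takes no time and is no camera call.
- order.job_done(): hands the job in, once; it reports no verdict.
The state is a dict: "time": time; "q": joint angles; "joint_velocities": joint speeds; "tau": joint torques, N m; "eef_pos": TCP position; "tool_rot": TCP orientation; "contact_force": force on the tool from outside, world axes, zero at the start; "wrist_torque": the same for the moment, N m; "grip_width": finger opening in mm.
Only numpy, scipy, OpenCV 4.12 (cv2) and the standard library are available. Lean on these libraries where they do the work, as an engineer would, in place of code of your own. Each camera call takes 0.05 s, during which the arm holds its last target.

TASK

Take the blue-handled T-head stud out of its green stand, lower its head into the open part of the slot in the aluminium rail, and slide it along into the notch of the black bracket until the spring plunger is pressed fully home. Keep it there, give it a quarter turn so the head locks under the lips, and let go. Work gently: do not ram or force the stud, do not drop it or knock it over, and leave the other things on the bench where they are.

Things in the scene. Friction and masses are not known exactly. Their poses are not given: they have to be found in the camera images.
- stud_mid (a point): The loose clamp stud (about 200 g), upright, 82 mm tall; this point is on its axis half-way up, z up, x along head and handle (parallel; a half turn makes no difference). A round collar 32 mm across lies from 14 to 9 mm below this point (it passes 3 mm over the bracket), the blue handle above it, a round shank 14 mm across and 17 mm long below it, then the head.
- stud_head (a point): Centre of the underside of the stud's steel T-head, 41 mm below stud_mid. The head is 34 mm long (x) by 16 mm wide (y) by 10 mm thick; its lowest 3 mm are narrower (32 x 13 mm) to lead it in.
- stud_grip (a point): Place to pinch the stud: on its axis, 15 mm above stud_mid, in the flat blue handle, which is 40 mm long (x), 14 mm thick (y, pinch firmly across this) and 50 mm tall, from 24 mm below to 26 mm above this point. A higher or weaker grip lets the stud lean when pushed.
- stand: Fixed green block 90 x 60 x 24 mm, origin under its centre, x along its length. The stud stands in a rectangular recess 38 (along x) x 20 mm in its top, floor of the recess 10 mm above the bench, the head along x.
- rail: Fixed aluminium T-slot rail 320 mm long (x), 60 mm wide (y), 24 mm high, origin under its centre; +x is the way to slide. Slot mouth 19 mm wide on the centre line (y = 0); slot floor 6 mm above the rail's underside, lips from 18 to 24 mm. Head on the slot floor: stud_mid is 47 mm above the bench; head pulled up against the lips: 49 mm. Stud against rail and all it carries: stay below 25 N.
- rail_entry (a point): On the slot's centre line at the top of the lips, 110 mm from the rail's centre towards -x: a good place to lower the head, its length along the slot. The mouth is open from x = -155 mm to the bracket. x along the slot, the way to slide.
- rail_mid (a point): Rail top above its centre, x as the rail. Under the lips the channel is 20 mm wide, too narrow to turn the head, up to a shoulder hidden under the black bracket, between x = -10 and +70 mm from this point (not measured, differs each time); beyond it, 44 mm wide. The bracket plate, 6 mm thick, lies on the rail from 10 mm before the shoulder, with a 20 mm wide notch open to -x for the shank.
- rail_end (a point): Far end of the rail top, x as the rail. In the channel an orange spring plunger meets the head when the stud's axis is 3 mm before the shoulder; it pushes back 2 N, rising to 4 N after 21 mm, then stops hard. The head can turn, either way, only in the last 3.5 mm before that stop, plunger held in. Let go, it pushes the turned head back up to 10 mm, to the shoulder. End wall of bracket: 42 mm high.
- bolt_block: Bystander: fixed wooden block 90 x 60 x 24 mm with three upright hex bolts to 52 mm high; origin under its centre.
- torque_wrench: Bystander: torque wrench 235 mm long with an orange handle, lying; leave it.
- cross_plate: Bystander: flat X-shaped aluminium plate, arms 190 mm long, 6 mm thick; leave it.
- bearing: Bystander: steel ring 64 mm across, 16 mm high; leave it.
- collar_nut: Bystander: brass ring 36 mm across, 14 mm high; leave it.
- grease_cup: Bystander: green cup 72 mm across, 75 mm high; leave it.
- spray_can: Bystander: grey can 60 mm across, 150 mm high; leave it.
- pin: Bystander: steel pin 28 mm in diameter, 70 mm long, lying; leave it.
Mind the look-alikes: they are no part of the job. Leave any brown, orange or pink look-alike of the part that bears stud_mid alone.

How it is judged (in metres and radians):
On the way:
1. the head is in the slot, below the lips, its length along the slot (z of stud_mid in the frame of rail below 0.051 m and y of stud_mid in the frame of rail between -0.006 and 0.006 m and x of stud_mid in the frame of rail between -0.16 and 0.095 m and angle between the x axis of stud_mid and the x axis of rail, either way round below 0.25 rad), for 0.1 s.
At the end, for the whole second after the job is handed in: The stud stands at rest in the bracket's notch, released, its head below the lips and turned across the slot (within 0.2 rad of a quarter turn), its mid point less than 51 mm above the bench and within 6 mm of the slot's centre line, upright within 0.15 rad (z of stud_mid in the frame of rail below 0.051 m and y of stud_mid in the frame of rail between -0.006 and 0.006 m and x of stud_mid in the frame of rail between -0.006 and 0.095 m and angle between the x axis of stud_mid and the y axis of rail, either way round below 0.2 rad and angle between stud_mid's own z axis and vertical below 0.15 rad and linear speed of stud below 0.02 m/s and angular speed of stud below 0.2 rad/s); the robot touches nothing.
It fails at once if the stud is rammed or forced: more than 25 N between the stud and the rail with its bracket and plunger (contact force between stud and rail above 25 N).
It fails at once if the stud is dropped or knocked over (leans more than 0.6 rad) (angle between stud_mid's own z axis and vertical above 0.6 rad).
It fails at once if another thing on the bench is moved more than 20 mm (distance of any of torque_wrench, cross_plate, bearing, collar_nut, grease_cup, spray_can, pin from where it was at the start of the episode above 0.02 m).
It also fails if it takes over 72 s, if anything falls off the work surface, if the arm or the gripper's body presses on something with over 40 N, if the wrist force passes 120 N, or if a joint passes its speed limit or range.

## Working session

There is one attempt and no reset: what is moved stays moved. The work goes in short steps, Python scripts to look and compute and a tool call to move; the robot and the scene stay as the last step left them, time stands still between calls to the robot, and variables do not carry over. Pictures are saved under pics/ and viewed, and the job is handed in when it is done.

Besides the shell and the picture viewer there is one more tool, called after ">>>" in YAML: its name, and indented under it one key for each argument. step_arm: Moves the arm, as the interface text tells. Shift numbers are shares of 1 m and turn numbers shares of 2 rad, none past 1 either way. Its arguments: {"type":"object","properties":{"plan":{"type":"array"},"grip":{"type":"number"},"grip_force":{"type":"number"}},"required":["plan"]}

```bash
ls; mkdir -p pics
cat > h.py <<'E'
import numpy as np,cv2
from scipy.spatial.transform import Rotation as R
from plant import ctrl,cams,order
def T(name,s=None):
    i=cams.camera_info(name)
    if 'T_tool_cam' in i:
        t=np.eye(4);t[:3,:3]=R.from_quat(s['tool_rot']).as_matrix();t[:3,3]=s['eef_pos']
        return t@np.array(i['T_tool_cam'])
    t=np.eye(4);a=np.array(i['attitude'])
    t[:3,:3]=R.from_quat(a).as_matrix() if a.size==4 else a
    t[:3,3]=i['xyz'];return t
def snap(name,tag):
    s=ctrl.sense();p,d=cams.snapshot(name);np.savez('pics/%s.npz'%tag,p=p,d=d,T=T(name,s))
    cv2.imwrite('pics/%s.png'%tag,p[:,:,::-1]);return s
def load(tag):
    z=np.load('pics/%s.npz'%tag);return z['p'],z['d'],z['T']
def ray(name,Tm,u,v,z):
    i=cams.camera_info(name);r=Tm[:3,:3]@np.array([(u-i['cx'])/i['fx'],(v-i['cy'])/i['fy'],1]);o=Tm[:3,3]
    return o+r*(z-o[2])/r[2]
def pt(name,Tm,d,u,v):
    i=cams.camera_info(name);q=d[v,u]*np.array([(u-i['cx'])/i['fx'],(v-i['cy'])/i['fy'],1]);return Tm[:3,:3]@q+Tm[:3,3]
def proj(name,Tm,P):
    i=cams.camera_info(name);q=Tm[:3,:3].T@(np.array(P)-Tm[:3,3]);return q[0]/q[2]*i['fx']+i['cx'],q[1]/q[2]*i['fy']+i['cy']
def crop(tag,x0,y0,w,h,k):
    p=load(tag)[0][y0:y0+h,x0:x0+w,::-1];cv2.imwrite('pics/%s_c%d_%d.png'%(tag,x0,y0),cv2.resize(p,None,fx=k,fy=k,interpolation=cv2.INTER_CUBIC))
E
python3 - <<'E'
from h import *
s=ctrl.sense();print(s)
for n in('top','side','wrist'):print(n,cams.camera_info(n))
snap('top','t0');snap('side','s0')
E
```

```text
pics
{'time': 0.0, 'q': array([9.04321317e-01, 1.04671732e-01, 9.64610623e-02, 1.56391014e+00,
       1.62675205e-05, 1.35308843e+00]), 'joint_velocities': array([-1.26815335e-03,  1.24660654e-03,  1.92940597e-04, -8.78907837e-04,
       -7.84210321e-04, -9.89193306e-05]), 'tau': array([-4.61420768e-04, -5.56937814e+01,  5.03644395e+01,  1.69263699e-02,
       -2.96053267e-04,  2.59915225e-05]), 'eef_pos': array([260.09052219, 540.32226505, 230.53395702]), 'tool_rot': array([ 2.22505369e-01,  9.74931240e-01, -5.95093260e-04, -2.90679204e-04]), 'contact_force': array([ 0.10257476,  0.05847283, -0.96717493]), 'wrist_torque': array([-0.05439945,  0.00668723, -0.01365415]), 'grip_width': 85.41172725421603}
top {'fx': 379.1213873849779, 'fy': 379.1213873849779, 'cx': 249.32768228380002, 'cy': 194.1304244488305, 'xyz': array([ 506.92133827,   22.04114716, 1128.65564753]), 'attitude': array([ 0.71373489, -0.6997231 ,  0.02732966, -0.01493919])}
side {'fx': 475.1093415242714, 'fy': 475.1093415242714, 'cx': 256.12937192129647, 'cy': 193.37748276999062, 'xyz': array([   1.11426551, -905.60569567,  946.62162979]), 'attitude': array([ 0.86974174, -0.24348706,  0.12209686, -0.4115285 ])}
wrist {'fx': 283.1107903026662, 'fy': 283.1107903026662, 'cx': 256.31237414196113, 'cy': 195.0121424663842, 'T_tool_cam': array([[ 3.17143277e-04, -9.49763381e-01, -3.12968720e-01,
         8.07948218e+01],
       [ 9.99999949e-01,  2.86856198e-04,  1.42818581e-04,
         1.04235113e+00],
       [-4.58668412e-05, -3.12968749e-01,  9.49763423e-01,
        -1.43015785e+02],
       [ 0.00000000e+00,  0.00000000e+00,  0.00000000e+00,
         1.00000000e+00]])}
```

View pics/t0.png

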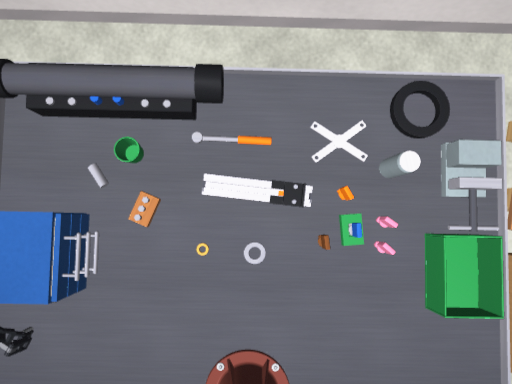

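View pics/s0.png

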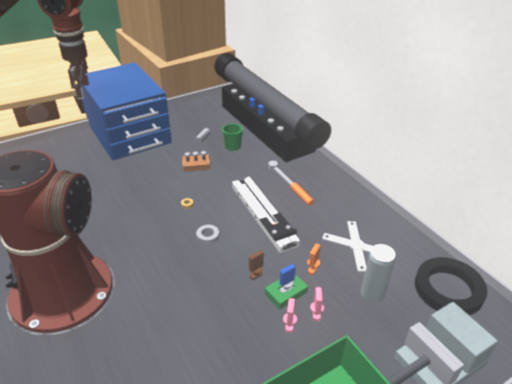

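Run:
```python
from h import *
for n,t in(('top','t0'),('side','s0')):
    p,d,Tm=load(t);print(n,proj(n,Tm,[260,540,231]),proj(n,Tm,[0,0,0]))
crop('t0',180,160,220,120,3.6)
p,d,Tm=load('t0')
for u,v in((220,184),(290,192),(300,150),(206,185),(345,238),(356,230),(60,255),(250,253)):print(u,v,pt('top',Tm,d,u,v).round(1))
p,d,Tm=load('s0')
crop('s0',210,160,160,180,3.3)
```

```text
top (np.float64(15.17133932047679), np.float64(319.89241528399214)) (np.float64(246.5007704768587), np.float64(392.4624392264752))
side (np.float64(84.17600862137877), np.float64(94.6263529300932)) (np.float64(62.03306163456381), np.float64(290.1718269682376))
220 184 [602.7  90.6   5.5]
290 192 [ 581.3 -114.4   33.6]
300 150 [ 7.108e+02 -1.471e+02  2.000e-01]
206 185 [599.  132.2   4.3]
345 238 [ 451.1 -277.1   26.7]
356 230 [ 476.6 -291.3   85.9]
60 255 [404.3 469.1 179.7]
250 253 [ 4.004e+02 -2.400e+00 -3.000e-01]
```

View pics/t0_c180_160.png

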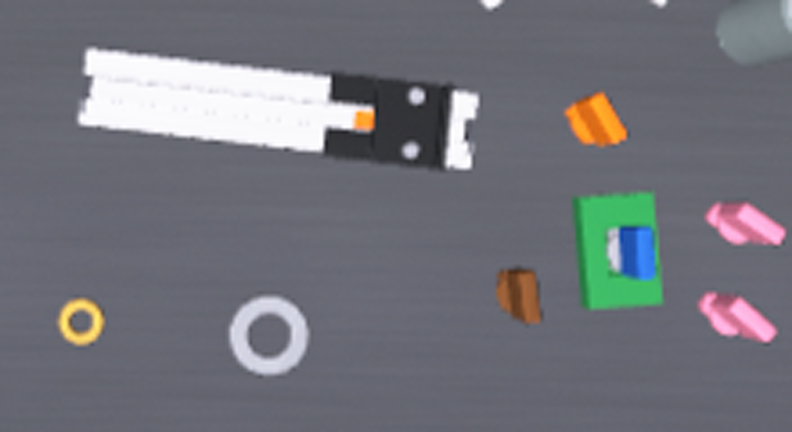

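View pics/s0_c210_160.png

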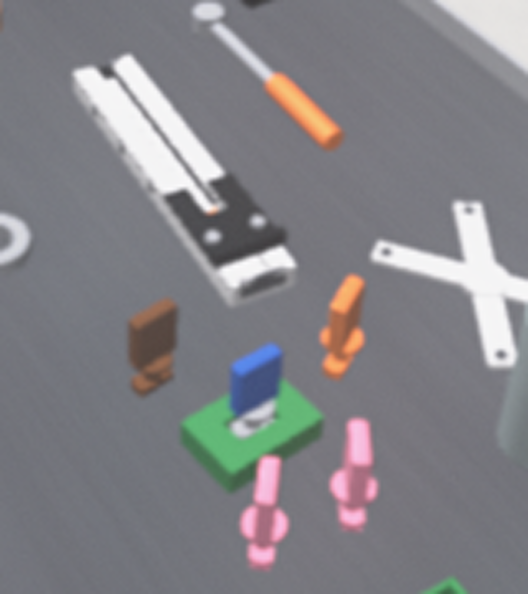

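Run:
```python
from h import *
p,d,Tm=load('t0')
f=lambda u,v,z:ray('top',Tm,180+u/3.6,160+v/3.6,z)[:2]
S=np.array([f(u,v,24) for u,v in((577,198),(653,193),(662,303),(587,308))]);print(S.round(),S.mean(0))
for a in (S[0]-S[3],S[1]-S[2]):print(np.degrees(np.arctan2(a[1],a[0])),np.linalg.norm(a))
Rr=np.array([f(u,v,24) for u,v in((88,48),(80,124),(468,168),(477,93))]);print(Rr.round(),Rr.mean(0))
for a in (Rr[3]-Rr[0],Rr[2]-Rr[1]):print(np.degrees(np.arctan2(a[1],a[0])),np.linalg.norm(a))
H=np.array([f(u,v,92) for u,v in((627,227),(654,227),(655,278),(627,278))]);print(H.round(),H.mean(0))
s=ctrl.sense();print(R.from_quat(s['tool_rot']).as_matrix().round(3))
```

```text
[[ 518. -264.]
 [ 523. -326.]
 [ 434. -333.]
 [ 429. -272.]] [ 475.85807432 -298.67006747]
5.513764406656463 89.0119913042297
4.805100152936866 89.06095343620636
[[ 631.  136.]
 [ 570.  140.]
 [ 540. -175.]
 [ 601. -181.]] [585.62904693 -19.99020536]
-95.41692409738431 318.5190776284724
-95.3236620194213 316.5360029788874
[[ 496. -284.]
 [ 496. -305.]
 [ 457. -306.]
 [ 457. -285.]] [ 476.47697416 -294.97762968]
[[-0.901  0.434 -0.001]
 [ 0.434  0.901 -0.001]
 [ 0.    -0.001 -1.   ]]
```

>>> step_arm:
  plan:
    - {"tx": -0.046, "ty": -0.032}
    - {"tx": -0.046, "ty": -0.032}
    - {"tx": -0.046, "ty": -0.032}
    - {"tx": -0.046, "ty": -0.032}
    - {"tx": -0.046, "ty": -0.032}
    - {"tx": -0.046, "ty": -0.032}
    - {"tx": -0.046, "ty": -0.032}
    - {"tx": -0.046, "ty": -0.032}
  grip: -1

```text
schema error: expected keys tx, ty, tz, twist
```

>>> step_arm:
  plan:
    - {"tx": -0.024, "ty": -0.05}
    - {"tx": -0.024, "ty": -0.05}
    - {"tx": -0.024, "ty": -0.05}
    - {"tx": -0.024, "ty": -0.05}
    - {"tx": -0.024, "ty": -0.05}
    - {"tx": -0.024, "ty": -0.05}
    - {"tx": -0.024, "ty": -0.05}
    - {"tx": -0.024, "ty": -0.05}

```text
schema error: expected keys tx, ty, tz, twist
```

>>> step_arm:
  plan:
    - {"twist": -0.067}
    - {"twist": -0.067}
    - {"twist": -0.067}
    - {"twist": -0.067}
    - {}
    - {}
    - {}
    - {}
  grip: -0.2

```text
schema error: expected keys tx, ty, tz, twist
```

Run:
```python
from h import *
s=snap('wrist','w1');print(s['time'],s['eef_pos'],s['q'],s['grip_width'],s['contact_force']);M=R.from_quat(s['tool_rot']).as_matrix();print(M.round(3))
crop('w1',100,40,300,260,2.6)
```

```text
0.1 [260.13249755 540.34649095 230.60316309] [ 9.04299403e-01  1.04621643e-01  9.65335515e-02  1.56388798e+00
 -8.25826859e-07  1.35308568e+00] 85.38664991794795 [-0.07674769  0.42047372 -0.41716246]
[[-0.901  0.434 -0.001]
 [ 0.434  0.901 -0.001]
 [ 0.    -0.001 -1.   ]]
```

View pics/w1.png

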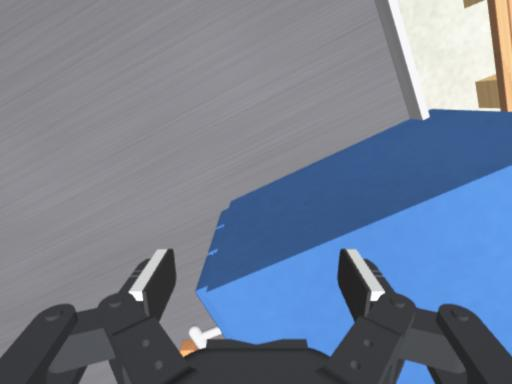

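View pics/w1_c100_40.png

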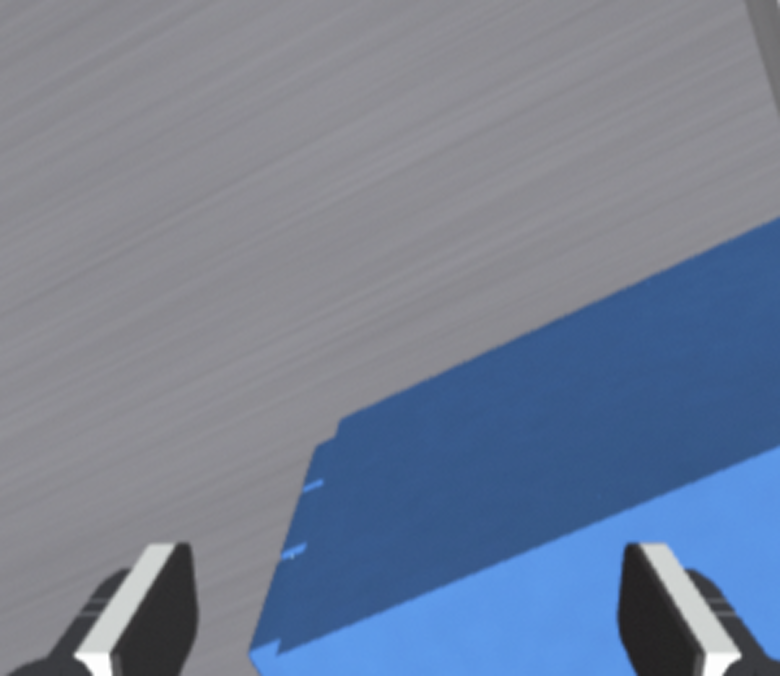

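>>> step_arm:
  plan:
    - {"tx": -0.046, "ty": -0.032, "tz": 0, "twist": 0}
    - {"tx": -0.046, "ty": -0.032, "tz": 0, "twist": 0}
    - {"tx": -0.046, "ty": -0.032, "tz": 0, "twist": 0}
    - {"tx": -0.046, "ty": -0.032, "tz": 0, "twist": 0}
    - {"tx": -0.046, "ty": -0.032, "tz": 0, "twist": 0}
    - {"tx": -0.046, "ty": -0.032, "tz": 0, "twist": 0}
    - {"tx": -0.046, "ty": -0.032, "tz": 0, "twist": 0}
    - {"tx": -0.046, "ty": -0.032, "tz": 0, "twist": 0}
  grip: -1

```text
time: 1.15
eef_pos: [481.4, 148.6, 231.2]
tool_rot: [0.223, 0.975, 0.0, 0.0]
contact_force: [0.6, 0.5, 0.4]
grip_width: 85.2
```

>>> step_arm:
  plan:
    - {"tx": -0.024, "ty": -0.05, "tz": 0, "twist": 0}
    - {"tx": -0.024, "ty": -0.05, "tz": 0, "twist": 0}
    - {"tx": -0.024, "ty": -0.05, "tz": 0, "twist": 0}
    - {"tx": -0.024, "ty": -0.05, "tz": 0, "twist": 0}
    - {"tx": -0.024, "ty": -0.05, "tz": 0, "twist": 0}
    - {"tx": -0.024, "ty": -0.05, "tz": 0, "twist": 0}
    - {"tx": -0.024, "ty": -0.05, "tz": 0, "twist": 0}
    - {"tx": -0.024, "ty": -0.05, "tz": 0, "twist": 0}

```text
time: 2.15
eef_pos: [479.9, -295.2, 231.1]
tool_rot: [0.223, 0.975, 0.0, 0.0]
contact_force: [1.2, 0.5, 0.2]
grip_width: 85.5
```

>>> step_arm:
  plan:
    - {"tx": 0, "ty": 0, "tz": 0, "twist": -0.067}
    - {"tx": 0, "ty": 0, "tz": 0, "twist": -0.067}
    - {"tx": 0, "ty": 0, "tz": 0, "twist": -0.067}
    - {"tx": 0, "ty": 0, "tz": 0, "twist": -0.067}
    - {"tx": 0, "ty": 0, "tz": 0, "twist": 0}
    - {"tx": 0, "ty": 0, "tz": 0, "twist": 0}
    - {"tx": 0, "ty": 0, "tz": 0, "twist": 0}
    - {"tx": 0, "ty": 0, "tz": 0, "twist": 0}
  grip: -0.2

```text
time: 3.15
eef_pos: [480.3, -293.4, 231.3]
tool_rot: [-0.043, 0.999, 0.0, 0.0]
contact_force: [-0.6, 0.9, -1.1]
grip_width: 50.9
```

Run:
```python
from h import *
s=snap('wrist','w1');print(s['time'],s['eef_pos'],s['q'],s['grip_width'],s['contact_force']);M=R.from_quat(s['tool_rot']).as_matrix();print(M.round(3))
crop('w1',100,100,300,260,2.6)
```

```text
3.15 [ 480.26139153 -293.41032917  231.29425448] [-7.80831873e-01 -9.73773718e-03 -1.98876405e-02  1.56060970e+00
  7.98249946e-05 -8.67214367e-01] 50.90277814103789 [-0.55749564  0.88887058 -1.06501704]
[[-0.996 -0.086  0.   ]
 [-0.086  0.996  0.   ]
 [-0.     0.    -1.   ]]
```

View pics/w1_c100_100.png

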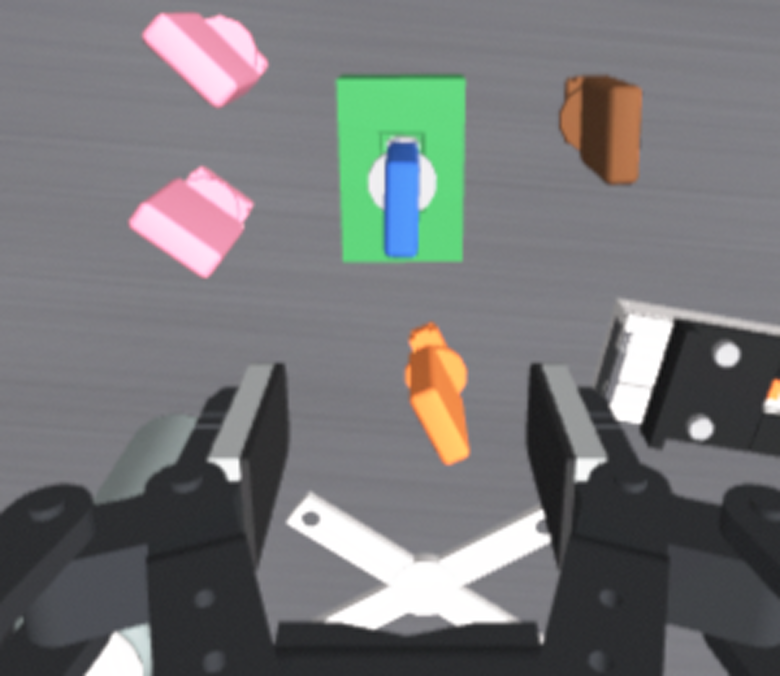

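Run:
```python
from h import *
p,d,Tm=load('w1')
f=lambda u,v,z:ray('wrist',Tm,100+u/2.6,100+v/2.6,z)[:2]
def q(L,z):
    S=np.array([f(u,v,z) for u,v in L]);print(S.round(1).tolist(),S.mean(0).round(1))
    for a,b in((0,3),(1,2),(0,1),(3,2)):
        a=S[a]-S[b];print(np.degrees(np.arctan2(a[1],a[0])).round(1),np.linalg.norm(a).round(1))
q(((388,160),(418,160),(418,256),(386,256)),92)
q(((337,76),(465,76),(463,261),(343,262)),24)
print(f(369,182,42),f(437,182,42),f(402,213,42))
for u,v in((401,220),(401,180),(355,240)):print(pt('wrist',Tm,d,int(100+u/2.6),int(100+v/2.6)))
# pink depth heights
crop('w1',240,150,32,56,10)
```

```text
[[458.1, -301.4], [457.1, -289.7], [496.4, -286.1], [497.5, -299.1]] [ 477.3 -294.1]
-176.7 39.5
-174.8 39.4
-85.0 11.7
-85.0 13.0
[[434.6, -328.7], [429.4, -269.3], [520.2, -260.2], [526.0, -320.4]] [ 477.5 -294.6]
-174.8 91.8
-174.2 91.2
-85.0 59.6
-84.5 60.5
[ 479.36136711 -309.68888174] [ 476.64029154 -278.3991126 ] [ 492.837026   -293.24590594]
[ 480.79318619 -294.60357218   93.37664226]
[ 465.01105254 -295.93382253   93.48442986]
[ 513.17266828 -315.81004935   24.90380969]
```

View pics/w1_c240_150.png

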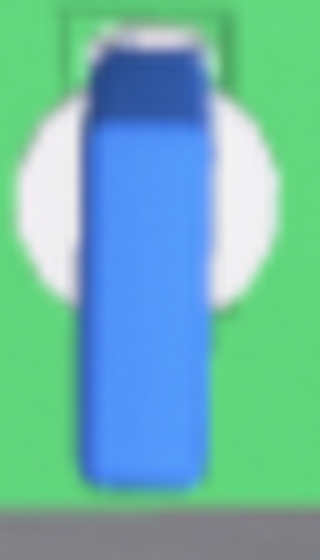

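>>> step_arm:
  plan:
    - {"tx": 0.003, "ty": -0.001, "tz": 0.03, "twist": 0}
    - {"tx": 0, "ty": 0, "tz": 0.03, "twist": 0}
    - {"tx": 0, "ty": 0, "tz": 0.03, "twist": 0}
    - {"tx": 0, "ty": 0, "tz": 0.03, "twist": 0}
    - {"tx": 0, "ty": 0, "tz": 0.025, "twist": 0}
    - {"tx": 0, "ty": 0, "tz": 0.02, "twist": 0}
    - {"tx": 0, "ty": 0, "tz": 0.01, "twist": 0}
    - {"tx": 0, "ty": 0, "tz": 0.009, "twist": 0}

```text
time: 4.2
eef_pos: [477.7, -294.9, 47.4]
tool_rot: [-0.044, 0.999, -0.0, 0.0]
contact_force: [0.0, -0.7, -0.9]
grip_width: 51.2
```

Run:
```python
from h import *
s=snap('wrist','w2');print(s['time'],s['eef_pos'],s['grip_width'],s['contact_force']);
```

```text
4.2 [ 477.65491119 -294.93738083   47.35623068] 51.23033187003325 [ 0.04216562 -0.65235685 -0.85235271]
```

View pics/w2.png

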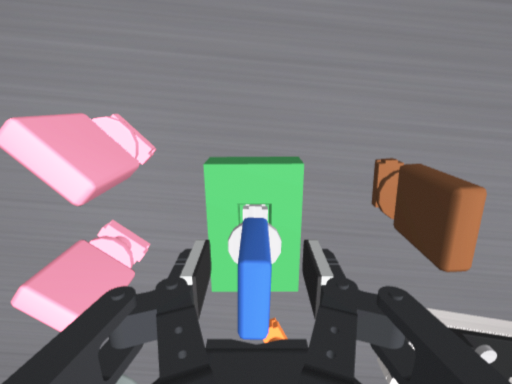

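>>> step_arm:
  plan:
    - {"tx": 0, "ty": 0, "tz": 0, "twist": 0}
    - {"tx": 0, "ty": 0, "tz": 0, "twist": 0}
    - {"tx": 0, "ty": 0, "tz": 0, "twist": 0}
    - {"tx": 0, "ty": 0, "tz": 0, "twist": 0}
    - {"tx": 0, "ty": 0, "tz": 0, "twist": 0}
    - {"tx": 0, "ty": 0, "tz": 0, "twist": 0}
    - {"tx": 0, "ty": 0, "tz": 0, "twist": 0}
    - {"tx": 0, "ty": 0, "tz": 0, "twist": 0}
  grip: 1
  grip_force: 90

```text
time: 5.25
eef_pos: [477.8, -295.0, 48.2]
tool_rot: [-0.044, 0.999, -0.0, 0.0]
contact_force: [-0.7, 1.2, 5.8]
grip_width: 13.1
```

Run:
```python
from h import *
s=snap('wrist','w3');print(s['time'],s['eef_pos'],s['tool_rot'],s['grip_width'],s['contact_force'],s['wrist_torque']);
```

```text
5.25 [ 477.75809233 -295.04501605   48.17792829] [-4.35743034e-02  9.99049984e-01 -4.40324912e-04  4.65082043e-04] 13.083008304514477 [-0.66265365  1.18237348  5.84929304] [0.20571058 0.21718773 0.07377386]
```

View pics/w3.png

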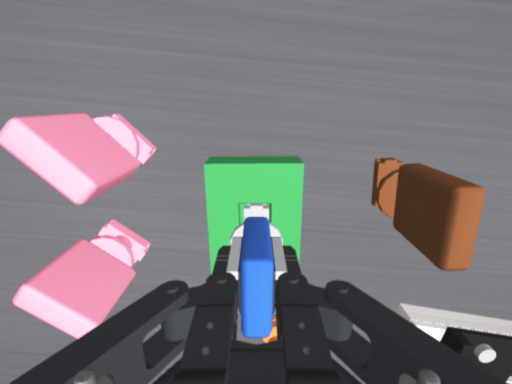

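>>> step_arm:
  plan:
    - {"tx": 0, "ty": 0, "tz": -0.005, "twist": 0}
    - {"tx": 0, "ty": 0, "tz": -0.01, "twist": 0}
    - {"tx": 0, "ty": 0, "tz": -0.015, "twist": 0}
    - {"tx": 0, "ty": 0, "tz": -0.02, "twist": 0}
    - {"tx": 0, "ty": 0, "tz": -0.02, "twist": 0}
    - {"tx": 0, "ty": 0, "tz": -0.02, "twist": 0}
    - {"tx": 0, "ty": 0, "tz": -0.02, "twist": 0}
    - {"tx": 0, "ty": 0, "tz": -0.01, "twist": 0}

```text
time: 6.3
eef_pos: [477.8, -295.1, 169.1]
tool_rot: [-0.044, 0.999, -0.001, 0.001]
contact_force: [-0.2, 0.6, -2.9]
grip_width: 13.0
```

>>> step_arm:
  plan:
    - {"tx": -0.01, "ty": 0.025, "tz": 0, "twist": 0}
    - {"tx": -0.02, "ty": 0.05, "tz": 0, "twist": 0}
    - {"tx": -0.022, "ty": 0.055, "tz": 0, "twist": 0}
    - {"tx": -0.022, "ty": 0.055, "tz": 0, "twist": 0}
    - {"tx": -0.022, "ty": 0.055, "tz": 0, "twist": 0}
    - {"tx": -0.022, "ty": 0.055, "tz": 0, "twist": 0}
    - {"tx": -0.021, "ty": 0.05, "tz": 0, "twist": 0}
    - {"tx": -0.012, "ty": 0.028, "tz": 0, "twist": 0}

```text
time: 7.3
eef_pos: [595.3, 92.8, 167.0]
tool_rot: [-0.045, 0.999, 0.0, -0.0]
contact_force: [-0.2, -1.2, -2.5]
grip_width: 13.0
```

>>> step_arm:
  plan:
    - {"tx": 0, "ty": 0, "tz": 0, "twist": -0.08}
    - {"tx": 0, "ty": 0, "tz": 0, "twist": -0.09}
    - {"tx": 0, "ty": 0, "tz": 0, "twist": -0.09}
    - {"tx": 0, "ty": 0, "tz": 0, "twist": -0.09}
    - {"tx": 0, "ty": 0, "tz": 0, "twist": -0.09}
    - {"tx": 0, "ty": 0, "tz": 0, "twist": -0.09}
    - {"tx": 0, "ty": 0, "tz": 0, "twist": -0.09}
    - {"tx": 0, "ty": 0, "tz": 0, "twist": -0.076}

```text
time: 8.3
eef_pos: [595.1, 90.1, 167.1]
tool_rot: [-0.676, 0.737, 0.0, -0.0]
contact_force: [-0.4, -0.1, -2.0]
grip_width: 13.1
```

>>> step_arm:
  plan:
    - {"tx": 0, "ty": 0, "tz": 0, "twist": 0}
    - {"tx": 0, "ty": 0, "tz": 0, "twist": 0}
    - {"tx": 0, "ty": 0, "tz": 0, "twist": 0}
    - {"tx": 0, "ty": 0, "tz": 0, "twist": 0}
    - {"tx": 0, "ty": 0, "tz": 0, "twist": 0}
    - {"tx": 0, "ty": 0, "tz": 0, "twist": 0}
    - {"tx": 0, "ty": 0, "tz": 0, "twist": 0}
    - {"tx": 0, "ty": 0, "tz": 0, "twist": 0}

```text
time: 9.3
eef_pos: [595.3, 90.1, 167.3]
tool_rot: [-0.674, 0.739, 0.0, 0.0]
contact_force: [-1.1, 0.5, -2.2]
grip_width: 13.1
```

Run:
```python
from h import *
s=snap('wrist','w4');print(s['time'],s['eef_pos'],s['tool_rot'],s['grip_width'],s['contact_force'],s['wrist_torque']);
print(R.from_quat(s['tool_rot']).as_matrix().round(4))
```

```text
9.3 [595.28320599  90.068257   167.32631492] [-6.73985958e-01  7.38744156e-01  7.67474845e-07  2.66163990e-05] 13.078097996317862 [-1.09881059  0.48164373 -2.1840343 ] [-0.04681428 -0.01844054 -0.04217519]
[[-0.0915 -0.9958  0.    ]
 [-0.9958  0.0915  0.    ]
 [-0.     -0.     -1.    ]]
```

View pics/w4.png

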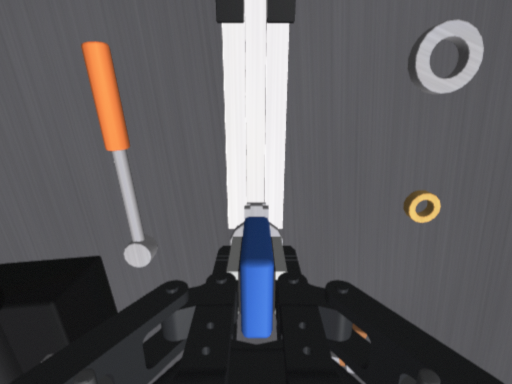

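Run:
```python
from h import *
crop('w4',200,0,110,120,5.5)
crop('w4',200,120,110,130,5)
```

```text
(no output)
```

View pics/w4_c200_0.png

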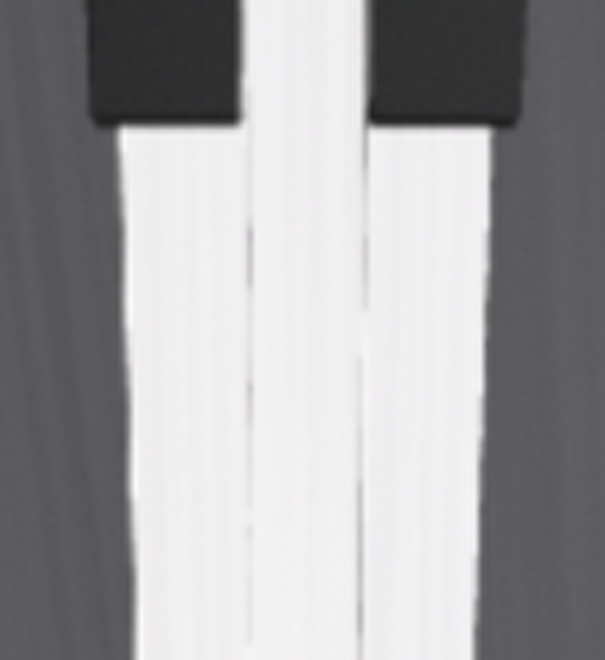

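View pics/w4_c200_120.png

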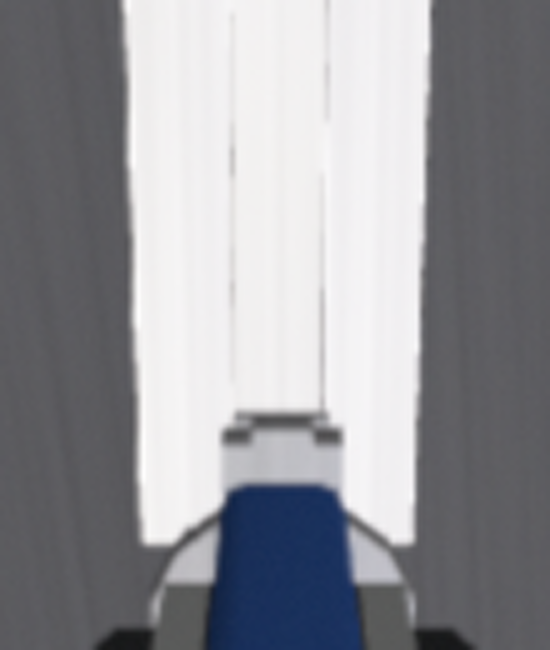

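Run:
```python
from h import *
p,d,Tm=load('w4')
L=[(200+a/k,o+v/k,200+b/k) for o,k,v,a,b in((120,5,500,141,415),(120,5,100,128,429),(0,5.5,600,134,475),(0,5.5,160,120,490))]
C=[]
for a,v,b in L:
    A=ray('wrist',Tm,a,v,24);B=ray('wrist',Tm,b,v,24);C.append((A+B)/2);print(A.round(1),B.round(1),np.linalg.norm(A-B).round(1),C[-1].round(2))
C=np.array(C)
# slot edges
S=[]
for o,k,v,a,b in((120,5,350,230,322),(120,5,200,231,323),(0,5.5,500,249,361),(0,5.5,200,248,367)):
    A=ray('wrist',Tm,200+a/k,o+v/k,24);B=ray('wrist',Tm,200+b/k,o+v/k,24);S.append((A+B)/2);print('slot',np.linalg.norm(A-B).round(1),S[-1].round(2))
S=np.array(S)
E=ray('wrist',Tm,255.5,229,24);F=ray('wrist',Tm,255.5,22.5,30);print('end',E,'brk',F)
vx=np.polyfit(C[:,1],C[:,0],1);print(vx,np.degrees(np.arctan2(-1,-vx[0])))
s=ctrl.sense();e=s['eef_pos'];print('axis offset x',np.polyval(vx,e[1])-e[0])
vs=np.polyfit(S[:,1],S[:,0],1);print(vs,np.polyval(vs,e[1])-e[0])
u=np.array([-vx[0],-1]);u/=np.linalg.norm(u);print('u',u,'tcp from end',(e[:2]-E[:2])@u,'bracket from end',(F[:2]-E[:2])@u)
```

```text
[629.9 131.   24. ] [570.1 136.5  24. ] 60.1 [600.03 133.76  24.  ]
[621.9  44.6  24. ] [562.   50.1  24. ] 60.2 [591.95  47.34  24.  ]
[619.4  15.1  24. ] [559.7  20.6  24. ] 60.0 [589.55  17.83  24.  ]
[613.1 -53.   24. ] [553.3 -47.5  24. ] 60.1 [583.17 -50.22  24.  ]
slot 19.5 [597.28  99.44  24.  ]
slot 18.8 [594.11  67.47  24.  ]
slot 19.3 [587.94   1.38  24.  ]
slot 19.5 [583.29 -44.44  24.  ]
end [601.13148791 144.51923213  24.        ] brk [582.761517   -53.96084772  30.        ]
[9.13766947e-02 5.87777289e+02] -95.2209999047343
axis offset x 0.7247801274743324
[9.65996168e-02 5.87665766e+02] 1.0836738908598136
u [-0.09099758 -0.99585111] tcp from end 54.75788281859404 bracket from end 199.32823144468662
```

Run:
```python
from h import *
p,d,Tm=load('w4');s=ctrl.sense();e=s['eef_pos'];M=R.from_quat(s['tool_rot']).as_matrix()
for n,u,v,z in(('head',256.5,120+437/5,e[2]-28.2),('collar',256.6,240,e[2]-6.2),('handletop far',257.2,228,e[2]+43),('handle near',258.5,335,e[2]+43.8)):
    q=ray('wrist',Tm,u,v,z);print(n,(M.T@(q-e)).round(2))
```

```text
head [14.33  0.22 28.2 ]
collar [2.25 0.28 6.2 ]
handletop far [ 32.73   0.47 -43.  ]
handle near [-18.52   1.11 -43.8 ]
```

>>> step_arm:
  plan:
    - {"tx": 0, "ty": -0.001, "tz": 0.01, "twist": 0}
    - {"tx": 0, "ty": 0, "tz": 0.02, "twist": 0}
    - {"tx": 0, "ty": 0, "tz": 0.02, "twist": 0}
    - {"tx": 0, "ty": 0, "tz": 0.02, "twist": 0}
    - {"tx": 0, "ty": 0, "tz": 0.02, "twist": 0}
    - {"tx": 0, "ty": 0, "tz": 0.01, "twist": 0}
    - {"tx": 0, "ty": 0, "tz": 0, "twist": 0}
    - {"tx": 0, "ty": 0, "tz": 0, "twist": 0}

```text
time: 10.35
eef_pos: [596.9, 90.0, 68.2]
tool_rot: [-0.674, 0.739, -0.0, 0.0]
contact_force: [0.7, -0.9, -3.2]
grip_width: 12.8
```

Run:
```python
from h import *
s=snap('wrist','w5');print(s['time'],s['eef_pos'],s['tool_rot'],s['contact_force'],s['wrist_torque']);
crop('w5',200,120,110,130,5)
```

```text
10.35 [596.8873347   89.9637172   68.17745157] [-6.73996580e-01  7.38734155e-01 -4.58448202e-04  4.98376542e-04] [ 0.70415623 -0.9108794  -3.19876887] [-0.03142923  0.03099599  0.02699976]
```

View pics/w5_c200_120.png

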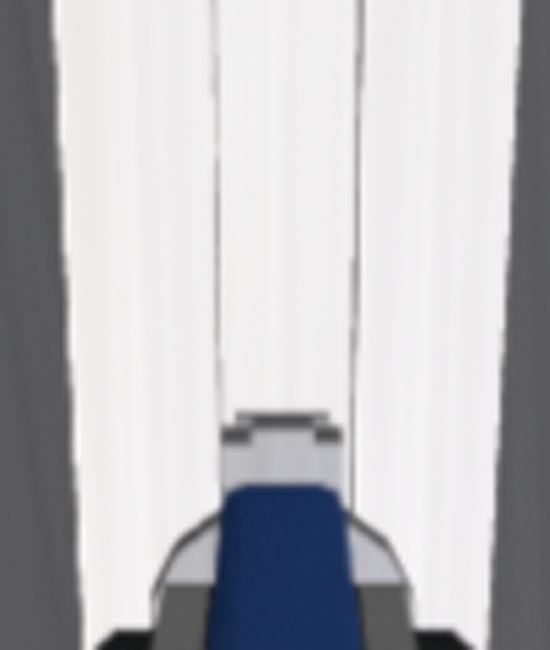

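>>> step_arm:
  plan:
    - {"tx": 0, "ty": 0.0003, "tz": 0.003, "twist": 0}
    - {"tx": 0, "ty": 0, "tz": 0.003, "twist": 0}
    - {"tx": 0, "ty": 0, "tz": 0.002, "twist": 0}
    - {"tx": 0, "ty": 0, "tz": 0.002, "twist": 0}
    - {"tx": 0, "ty": 0, "tz": 0.001, "twist": 0}
    - {"tx": 0, "ty": 0, "tz": 0, "twist": 0}
    - {"tx": 0, "ty": 0, "tz": 0, "twist": 0}
    - {"tx": 0, "ty": 0, "tz": 0, "twist": 0}

```text
time: 11.4
eef_pos: [596.1, 90.0, 56.4]
tool_rot: [-0.674, 0.739, -0.0, 0.0]
contact_force: [-0.4, -0.8, -2.2]
grip_width: 13.4
```

Run:
```python
from h import *
s=snap('wrist','w6');print(s['time'],s['eef_pos'],s['tool_rot'],s['contact_force'],s['wrist_torque']);
crop('w6',200,120,110,130,5)
```

```text
11.4 [596.07367244  90.04472275  56.42674198] [-6.74010673e-01  7.38721596e-01 -5.74625540e-05  1.14899966e-04] [-0.42497193 -0.8405355  -2.19859462] [-0.00571493 -0.00430185 -0.00842365]
```

View pics/w6_c200_120.png

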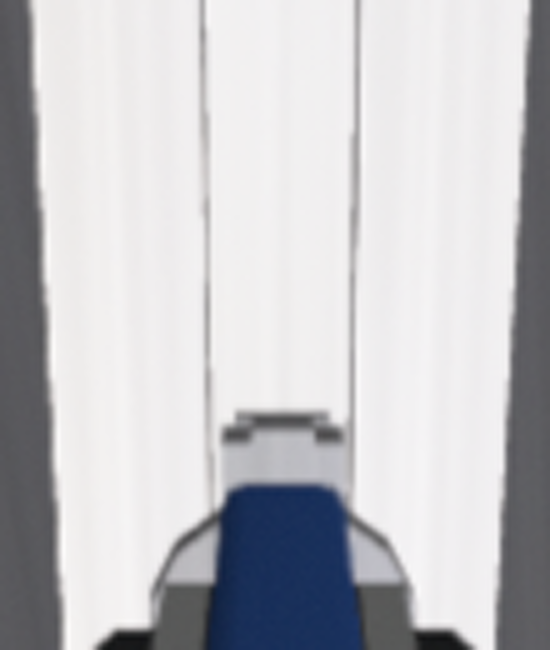

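>>> step_arm:
  plan:
    - {"tx": 0, "ty": 0, "tz": 0.002, "twist": 0}
    - {"tx": 0, "ty": 0, "tz": 0.002, "twist": 0}
    - {"tx": 0, "ty": 0, "tz": 0.002, "twist": 0}
    - {"tx": 0, "ty": 0, "tz": 0.002, "twist": 0}
    - {"tx": 0, "ty": 0, "tz": 0.002, "twist": 0}
    - {"tx": 0, "ty": 0, "tz": 0.0006, "twist": 0}
    - {"tx": 0, "ty": 0, "tz": 0, "twist": 0}
    - {"tx": 0, "ty": 0, "tz": 0, "twist": 0}

```text
time: 12.45
eef_pos: [596.1, 90.0, 45.8]
tool_rot: [-0.674, 0.739, -0.0, 0.0]
contact_force: [-0.7, 0.3, -1.9]
grip_width: 12.6
```

Run:
```python
from h import *
s=snap('wrist','w7');print(s['time'],s['eef_pos'],s['tool_rot'],s['contact_force'],s['wrist_torque']);
crop('w7',200,120,110,130,5)
```

```text
12.45 [596.06413513  90.03296061  45.80584958] [-6.73991022e-01  7.38739528e-01 -3.46011228e-05  1.00315807e-04] [-0.65840686  0.25160066 -1.92940879] [ 0.07705865 -0.03080897 -0.03145741]
```

View pics/w7_c200_120.png

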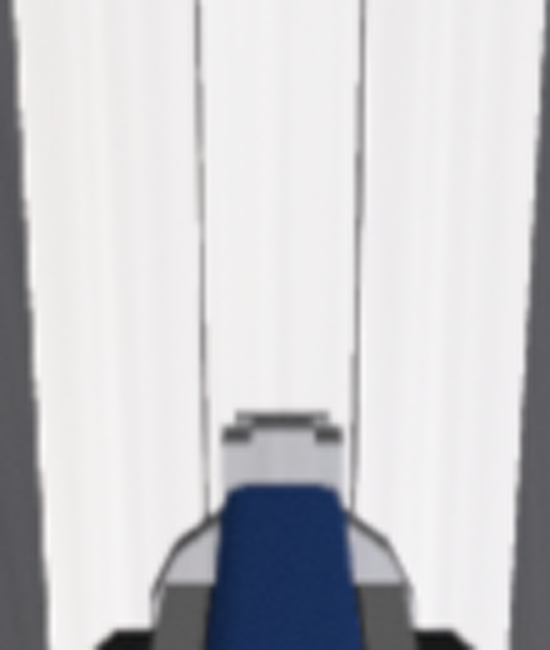

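>>> step_arm:
  plan:
    - {"tx": 0, "ty": 0, "tz": 0.0006, "twist": 0}
    - {"tx": 0.004, "ty": 0, "tz": 0, "twist": 0}
    - {"tx": 0.01, "ty": 0, "tz": 0, "twist": 0}
    - {"tx": 0.015, "ty": 0, "tz": 0, "twist": 0}
    - {"tx": 0.015, "ty": 0, "tz": 0, "twist": 0}
    - {"tx": 0.015, "ty": 0, "tz": 0, "twist": 0}
    - {"tx": 0.008, "ty": 0, "tz": 0, "twist": 0}
    - {"tx": 0.003, "ty": 0, "tz": 0, "twist": 0}

```text
time: 13.5
eef_pos: [589.6, 19.7, 45.1]
tool_rot: [-0.674, 0.739, 0.0, 0.0]
contact_force: [0.7, 0.4, -2.2]
grip_width: 13.5
```

Run:
```python
from h import *
s=snap('wrist','w8');print(s['time'],s['eef_pos'],s['tool_rot'],s['contact_force'],s['wrist_torque']);
crop('w8',180,40,150,210,3)
```

```text
13.5 [589.57272111  19.71852147  45.14250134] [-6.73739926e-01  7.38968539e-01  2.67400895e-05  9.98551952e-05] [ 0.67455225  0.43412028 -2.19887588] [-0.00631225  0.07107502 -0.01280582]
```

View pics/w8_c180_40.png

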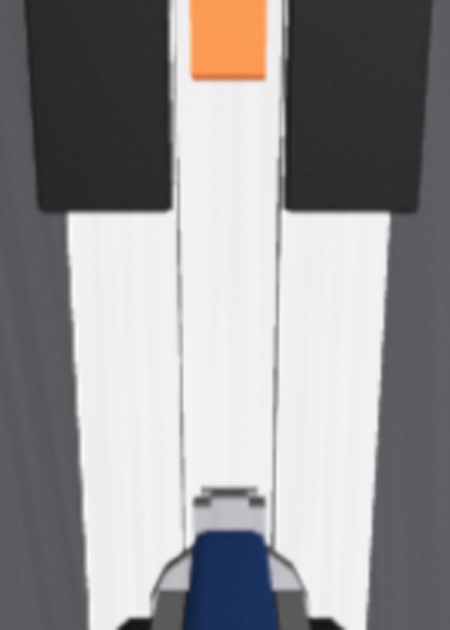

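Run:
```python
from h import *
p,d,Tm=load('w8');s=ctrl.sense();e=s['eef_pos']
u=np.array([-.091,-.99585]);E=np.array([601.13,144.52])
print('tcp rail x',(e[:2]-E)@u-160)
for n,c,r,z in(('brk',240,110.3,30),('pl top16',256,65,16),('pl top14',256,65,14)):
    print(n,(ray('wrist',Tm,c,r,z)[:2]-E)@u-160)
print(pt('wrist',Tm,d,256,50),pt('wrist',Tm,d,256,62),pt('wrist',Tm,d,215,90))
```

```text
tcp rail x -34.68625748868219
brk 40.13959352242904
pl top16 63.894987140139335
pl top14 64.12121687022139
[579.92582142 -85.64005956  17.75553059] [580.46637893 -79.81215773  17.10300195] [603.04403182 -66.82848927  31.33448844]
```

>>> step_arm:
  plan:
    - {"tx": 0.004, "ty": 0, "tz": 0, "twist": 0}
    - {"tx": 0.01, "ty": 0, "tz": 0, "twist": 0}
    - {"tx": 0.015, "ty": 0, "tz": 0, "twist": 0}
    - {"tx": 0.015, "ty": 0, "tz": 0, "twist": 0}
    - {"tx": 0.015, "ty": 0, "tz": 0, "twist": 0}
    - {"tx": 0.01, "ty": 0, "tz": 0, "twist": 0}
    - {"tx": 0.006, "ty": 0, "tz": 0, "twist": 0}
    - {"tx": 0.003, "ty": 0, "tz": 0, "twist": 0}

```text
time: 14.55
eef_pos: [582.5, -57.6, 45.1]
tool_rot: [-0.674, 0.739, 0.0, 0.0]
contact_force: [-0.0, -0.2, -1.9]
grip_width: 12.9
```

Run:
```python
from h import *
s=snap('wrist','w9');print(s['time'],s['eef_pos'],s['tool_rot'],s['contact_force'],s['wrist_torque']);
e=s['eef_pos'];u=np.array([-.091,-.99585]);E=np.array([601.13,144.52])
print('tcp rail x',(e[:2]-E)@u-160, (e[:2]-E)@np.array([.99585,-.091]))
crop('w9',180,40,150,210,3)
```

```text
14.55 [582.4571708  -57.64930929  45.1356384 ] [-6.73907802e-01  7.38815449e-01  2.02338013e-05  8.25951372e-05] [-0.01655198 -0.17801371 -1.94120347] [ 0.05038291  0.02765873 -0.04455281]
tcp rail x 43.02953411673454 -0.19792981270832247
```

View pics/w9_c180_40.png

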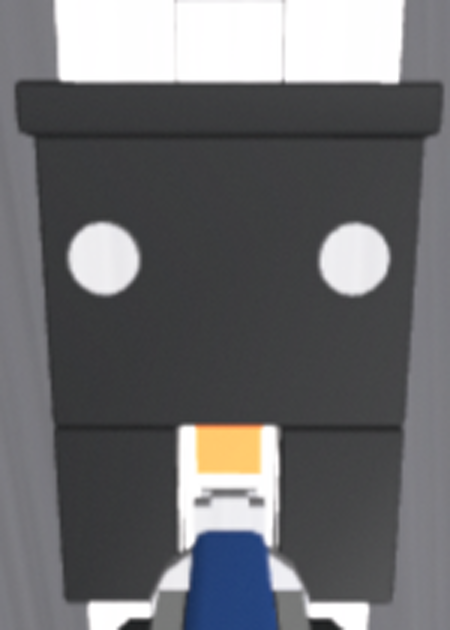

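Run:
```python
from h import *
p,d,Tm=load('w9');E=np.array([601.13,144.52]);u=np.array([-.091,-.99585])
for a,b in((100,500),(100,440),(100,410),(240,350),(100,260),(350,260),(230,110),(230,85)):
    q=pt('wrist',Tm,d,180+a//3,40+b//3);print(a,b,q.round(1),((q[:2]-E)@u-160).round(1))
```

```text
100 500 [605.9 -80.6  31.4] 63.7
100 440 [604.4 -92.4  30.2] 75.7
100 410 [603.5 -98.5  30.6] 81.8
240 350 [ 575.7 -107.6   30.8] 93.3
100 260 [ 598.7 -126.5   36.6] 110.2
350 260 [ 555.5 -122.5   35.6] 110.1
230 110 [ 574.2 -148.    42.7] 133.8
230 85 [ 573.9 -151.6   42. ] 137.3
```

>>> step_arm:
  plan:
    - {"tx": 0.003, "ty": 0, "tz": 0, "twist": 0}
    - {"tx": 0.003, "ty": 0, "tz": 0, "twist": 0}
    - {"tx": 0.003, "ty": 0, "tz": 0, "twist": 0}
    - {"tx": 0.003, "ty": 0, "tz": 0, "twist": 0}
    - {"tx": 0.003, "ty": 0, "tz": 0, "twist": 0}
    - {"tx": 0.002, "ty": 0, "tz": 0, "twist": 0}
    - {"tx": 0, "ty": 0, "tz": 0, "twist": 0}
    - {"tx": 0, "ty": 0, "tz": 0, "twist": 0}

```text
time: 15.6
eef_pos: [580.9, -74.2, 45.1]
tool_rot: [-0.674, 0.739, 0.0, 0.0]
contact_force: [-0.3, 1.9, -1.9]
grip_width: 13.4
```

```bash
cat > st.py <<'E'
from h import *
s=ctrl.sense();print(s['time'],s['eef_pos'],s['tool_rot'],s['contact_force'],s['wrist_torque'],s['grip_width']);
e=s['eef_pos'];u=np.array([-.091,-.99585]);E=np.array([601.13,144.52]);w=np.array([.99585,-.091])
print('tcp rail x',(e[:2]-E)@u-160,'lat',(e[:2]-E)@w,'F along',s['contact_force'][:2]@u,'F lat',s['contact_force'][:2]@w)
m=R.from_quat(s['tool_rot']).as_matrix();print('yaw',np.degrees(np.arctan2(m[1,0],m[0,0])))
E
python3 st.py
```

```text
15.6 [580.90405482 -74.18220039  45.09084719] [-6.74008705e-01  7.38723394e-01  6.32732601e-05  9.36679318e-05] [-0.34345695  1.91938848 -1.85970975] [ 0.73271522 -0.0109048  -0.00735852] 13.412419009105156
tcp rail x 59.635147271438456 lat -0.24010727685056696 F along -1.880168439857101 F lat -0.5166959523588232
yaw -95.24556375092173
```

>>> step_arm:
  plan:
    - {"tx": 0.001, "ty": 0, "tz": 0, "twist": 0}
    - {"tx": 0.001, "ty": 0, "tz": 0, "twist": 0}
    - {"tx": 0.001, "ty": 0, "tz": 0, "twist": 0}
    - {"tx": 0.001, "ty": 0, "tz": 0, "twist": 0}
    - {"tx": 0.001, "ty": 0, "tz": 0, "twist": 0}
    - {"tx": 0, "ty": 0, "tz": 0, "twist": 0}
    - {"tx": 0, "ty": 0, "tz": 0, "twist": 0}
    - {"tx": 0, "ty": 0, "tz": 0, "twist": 0}

```text
time: 16.6
eef_pos: [580.5, -79.2, 45.1]
tool_rot: [-0.674, 0.739, 0.0, 0.0]
contact_force: [-0.4, 3.6, -0.8]
grip_width: 13.3
```

```bash
python3 st.py
```

```text
16.6 [580.45134325 -79.22363137  45.11298515] [-6.74021862e-01  7.38711396e-01  1.39832836e-05  5.65827809e-05] [-0.40269984  3.63189107 -0.81633471] [ 0.8407026  -0.00144268  0.03821924] 13.252070369578687
tcp rail x 64.6968530633686 lat -0.23216987321533575 F along -3.58017303984751 F lat -0.7315307264650496
yaw -95.24352333308407
```

>>> step_arm:
  plan:
    - {"tx": 0.0005, "ty": 0, "tz": 0, "twist": 0}
    - {"tx": 0, "ty": 0, "tz": 0, "twist": 0}
    - {"tx": 0.0005, "ty": 0, "tz": 0, "twist": 0}
    - {"tx": 0, "ty": 0, "tz": 0, "twist": 0}
    - {"tx": 0, "ty": 0, "tz": 0, "twist": 0}
    - {"tx": 0, "ty": 0, "tz": 0, "twist": 0}
    - {"tx": 0, "ty": 0, "tz": 0, "twist": 0}
    - {"tx": 0, "ty": 0, "tz": 0, "twist": 0}

```text
time: 17.6
eef_pos: [580.3, -80.2, 45.1]
tool_rot: [-0.674, 0.739, 0.0, 0.0]
contact_force: [-0.8, 3.8, -1.6]
grip_width: 12.9
```

```bash
python3 st.py
```

```text
17.6 [580.3497665  -80.24628418  45.08557705] [-6.74002016e-01  7.38729504e-01  1.59268217e-05  3.87806124e-05] [-0.80428546  3.80262914 -1.6120356 ] [ 0.85624106  0.10874325 -0.00271837] 12.946826379156061
tcp rail x 65.72450534630721 lat -0.24026366718114636 F along -3.7136582489856655 F lat -1.1469869232358663
yaw -95.24660204052857
```

Advance by 0.5 mm steps to find the hard stop.

>>> step_arm:
  plan:
    - {"tx": 0.0005, "ty": 0, "tz": 0, "twist": 0}
    - {"tx": 0, "ty": 0, "tz": 0, "twist": 0}
    - {"tx": 0, "ty": 0, "tz": 0, "twist": 0}
    - {"tx": 0, "ty": 0, "tz": 0, "twist": 0}
    - {"tx": 0, "ty": 0, "tz": 0, "twist": 0}
    - {"tx": 0, "ty": 0, "tz": 0, "twist": 0}
    - {"tx": 0, "ty": 0, "tz": 0, "twist": 0}
    - {"tx": 0, "ty": 0, "tz": 0, "twist": 0}

```text
time: 18.6
eef_pos: [580.3, -80.8, 45.1]
tool_rot: [-0.674, 0.739, 0.0, 0.0]
contact_force: [-0.5, 3.4, -1.5]
grip_width: 12.9
```

```bash
python3 st.py
```

```text
18.6 [580.30457075 -80.75381988  45.10899208] [-6.74010289e-01  7.38721956e-01  1.68582726e-05  4.44551824e-05] [-0.52108352  3.44641887 -1.5071695 ] [ 0.92464145  0.0877254  -0.00175148] 12.916861145932787
tcp rail x 66.2340475927277 lat -0.23908610944543265 F along -3.3846976308097796 F lat -0.8325451417397475
yaw -95.24531874161595
```

>>> step_arm:
  plan:
    - {"tx": 0.0005, "ty": 0, "tz": 0, "twist": 0}
    - {"tx": 0, "ty": 0, "tz": 0, "twist": 0}
    - {"tx": 0, "ty": 0, "tz": 0, "twist": 0}
    - {"tx": 0, "ty": 0, "tz": 0, "twist": 0}
    - {"tx": 0, "ty": 0, "tz": 0, "twist": 0}
    - {"tx": 0, "ty": 0, "tz": 0, "twist": 0}
    - {"tx": 0, "ty": 0, "tz": 0, "twist": 0}
    - {"tx": 0, "ty": 0, "tz": 0, "twist": 0}

```text
time: 19.6
eef_pos: [580.3, -81.2, 45.1]
tool_rot: [-0.674, 0.739, 0.0, 0.0]
contact_force: [-0.6, 3.8, -0.7]
grip_width: 13.0
```

```bash
python3 st.py
```

```text
19.6 [580.25190517 -81.24002897  45.07436665] [-6.73980755e-01  7.38748902e-01  3.86209262e-05  3.35533848e-05] [-0.64859732  3.82857506 -0.6649065 ] [0.93014913 0.15325531 0.04498116] 13.018646645712657
tcp rail x 66.72303148313907 lat -0.24728810171601825 F along -3.7536641176494716 F lat -0.9943059731875096
yaw -95.24990015451793
```

>>> step_arm:
  plan:
    - {"tx": 0.0004, "ty": 0, "tz": 0, "twist": 0}
    - {"tx": 0, "ty": 0, "tz": 0, "twist": 0}
    - {"tx": 0, "ty": 0, "tz": 0, "twist": 0}
    - {"tx": 0, "ty": 0, "tz": 0, "twist": 0}
    - {"tx": 0.0003, "ty": 0, "tz": 0, "twist": 0}
    - {"tx": 0, "ty": 0, "tz": 0, "twist": 0}
    - {"tx": 0, "ty": 0, "tz": 0, "twist": 0}
    - {"tx": 0, "ty": 0, "tz": 0, "twist": 0}

```text
time: 20.6
eef_pos: [580.2, -81.9, 45.1]
tool_rot: [-0.674, 0.739, 0.0, 0.0]
contact_force: [-0.9, 3.6, -1.7]
grip_width: 12.8
```

```bash
python3 st.py; python3 -c "
from h import *
snap('wrist','wa');crop('wa',180,40,150,210,3)"
```

```text
20.6 [580.19832568 -81.93843427  45.09312569] [-6.73989190e-01  7.38741206e-01  2.17129828e-05  5.38487430e-05] [-0.94940972  3.56208015 -1.69418393] [ 0.97633821  0.1433599  -0.00658675] 12.766526213620114
tcp rail x 67.4234141310211 lat -0.23709035691373967 F along -3.4609012368742653 F lat -1.2696189598235716
yaw -95.24859151254655
```

View pics/wa_c180_40.png

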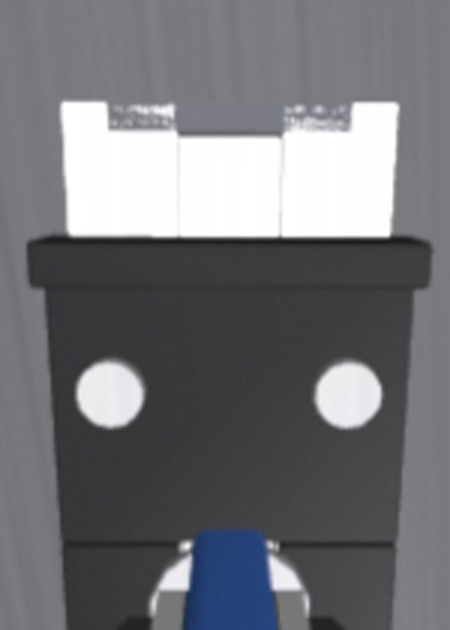

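>>> step_arm:
  plan:
    - {"tx": 0.0003, "ty": 0, "tz": 0, "twist": 0}
    - {"tx": 0, "ty": 0, "tz": 0, "twist": 0}
    - {"tx": 0, "ty": 0, "tz": 0, "twist": 0}
    - {"tx": 0.0003, "ty": 0, "tz": 0, "twist": 0}
    - {"tx": 0, "ty": 0, "tz": 0, "twist": 0}
    - {"tx": 0, "ty": 0, "tz": 0, "twist": 0}
    - {"tx": 0, "ty": 0, "tz": 0, "twist": 0}
    - {"tx": 0, "ty": 0, "tz": 0, "twist": 0}

```text
time: 21.65
eef_pos: [580.2, -82.5, 45.1]
tool_rot: [-0.674, 0.739, -0.0, 0.0]
contact_force: [-1.1, 4.4, -0.5]
grip_width: 13.1
```

```bash
python3 st.py
```

```text
21.65 [580.16314312 -82.53771108  45.10923891] [-6.73996368e-01  7.38734657e-01 -8.68762644e-07  4.82483941e-05] [-1.10665402  4.39702783 -0.50373347] [0.94563425 0.14761191 0.00762045] 13.140235254537311
tcp rail x 68.02340555673419 lat -0.21759271345974107 F along -4.2780746453786875 F lat -1.5021909402732454
yaw -95.24747806654672
```

>>> step_arm:
  plan:
    - {"tx": 0.0003, "ty": 0, "tz": 0, "twist": 0}
    - {"tx": 0, "ty": 0, "tz": 0, "twist": 0}
    - {"tx": 0, "ty": 0, "tz": 0, "twist": 0}
    - {"tx": 0.0002, "ty": 0, "tz": 0, "twist": 0}
    - {"tx": 0, "ty": 0, "tz": 0, "twist": 0}
    - {"tx": 0, "ty": 0, "tz": 0, "twist": 0}
    - {"tx": 0, "ty": 0, "tz": 0, "twist": 0}
    - {"tx": 0, "ty": 0, "tz": 0, "twist": 0}

```text
time: 22.65
eef_pos: [580.1, -83.0, 45.1]
tool_rot: [-0.674, 0.739, 0.0, 0.0]
contact_force: [-0.1, 3.9, -1.7]
grip_width: 13.5
```

```bash
python3 st.py
```

```text
22.65 [580.11321798 -83.02756007  45.11171359] [-6.74002157e-01  7.38729374e-01  3.10706020e-06  6.36452336e-05] [-0.06096844  3.86367309 -1.67308959] [ 0.93155952  0.17391159 -0.00591306] 13.457473947352147
tcp rail x 68.51576485511717 lat -0.22273440577203674 F along -3.842090714046448 F lat -0.4123096687156615
yaw -95.24657987847472
```

>>> step_arm:
  plan:
    - {"tx": 0.0003, "ty": 0, "tz": 0, "twist": 0}
    - {"tx": 0, "ty": 0, "tz": 0, "twist": 0}
    - {"tx": 0, "ty": 0, "tz": 0, "twist": 0}
    - {"tx": 0.0002, "ty": 0, "tz": 0, "twist": 0}
    - {"tx": 0, "ty": 0, "tz": 0, "twist": 0}
    - {"tx": 0, "ty": 0, "tz": 0, "twist": 0}
    - {"tx": 0, "ty": 0, "tz": 0, "twist": 0}
    - {"tx": 0, "ty": 0, "tz": 0, "twist": 0}

```text
time: 23.65
eef_pos: [580.0, -83.5, 45.1]
tool_rot: [-0.674, 0.739, 0.0, 0.0]
contact_force: [0.3, 4.5, -2.0]
grip_width: 12.7
```

```bash
python3 st.py
```

```text
23.65 [580.04177359 -83.5179222   45.07572254] [-6.74002266e-01  7.38729275e-01  3.73251333e-05  4.64540654e-05] [ 0.313201    4.48043525 -1.950385  ] [1.04508783 0.1585279  0.00802964] 12.682213175687188
tcp rail x 69.01059343097938 lat -0.2492593523868317 F along -4.49034273828525 F lat -0.09581839676210854
yaw -95.24656322271991
```

>>> step_arm:
  plan:
    - {"tx": 0.0003, "ty": 0, "tz": 0, "twist": 0}
    - {"tx": 0, "ty": 0, "tz": 0, "twist": 0}
    - {"tx": 0, "ty": 0, "tz": 0, "twist": 0}
    - {"tx": 0.0002, "ty": 0, "tz": 0, "twist": 0}
    - {"tx": 0, "ty": 0, "tz": 0, "twist": 0}
    - {"tx": 0, "ty": 0, "tz": 0, "twist": 0}
    - {"tx": 0, "ty": 0, "tz": 0, "twist": 0}
    - {"tx": 0, "ty": 0, "tz": 0, "twist": 0}

```text
time: 24.65
eef_pos: [580.0, -84.0, 45.1]
tool_rot: [-0.674, 0.739, 0.0, 0.0]
contact_force: [-1.8, 4.3, -2.2]
grip_width: 13.1
```

```bash
python3 st.py
```

```text
24.65 [580.00165486 -83.97727939  45.08680694] [-6.74009647e-01  7.38722538e-01  5.87442829e-05  7.23805730e-05] [-1.78389951  4.34936349 -2.2241648 ] [ 1.15587796  0.1348976  -0.03588449] 13.11999414004458
tcp rail x 69.47169509181197 lat -0.24741008590626237 F along -4.16897877300439 F lat -2.1722884060841885
yaw -95.24541805475087
```

>>> step_arm:
  plan:
    - {"tx": 0.0003, "ty": 0, "tz": 0, "twist": 0}
    - {"tx": 0, "ty": 0, "tz": 0, "twist": 0}
    - {"tx": 0, "ty": 0, "tz": 0, "twist": 0}
    - {"tx": 0, "ty": 0, "tz": 0, "twist": 0}
    - {"tx": 0, "ty": 0, "tz": 0, "twist": 0}
    - {"tx": 0, "ty": 0, "tz": 0, "twist": 0}
    - {"tx": 0, "ty": 0, "tz": 0, "twist": 0}
    - {"tx": 0, "ty": 0, "tz": 0, "twist": 0}

```text
time: 25.65
eef_pos: [580.0, -84.1, 45.1]
tool_rot: [-0.674, 0.739, 0.0, 0.0]
contact_force: [-0.7, 6.0, -0.2]
grip_width: 13.2
```

```bash
python3 st.py;python3 -c "
from h import *
snap('wrist','wb');crop('wb',180,40,150,210,3)"
```

```text
25.65 [579.98030335 -84.08365335  45.09453192] [-6.74056229e-01  7.38679977e-01  1.85255626e-04  2.38176963e-04] [-0.73411449  6.03524862 -0.16250216] [ 1.47208199e+00  1.43867798e-01 -9.71086808e-04] 13.240645181601547
tcp rail x 69.57957058827162 lat -0.25899295428228164 F along -5.943397917636438 F lat -1.2802755368784948
yaw -95.23818681128884
```

View pics/wb_c180_40.png

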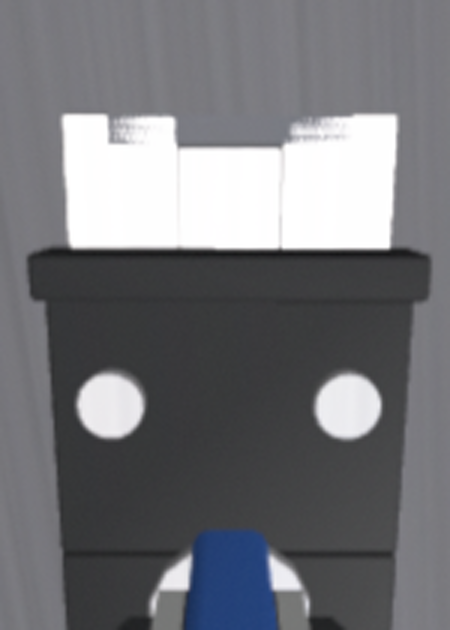

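>>> step_arm:
  plan:
    - {"tx": -0.001, "ty": 0, "tz": 0, "twist": 0}
    - {"tx": -0.0008, "ty": 0, "tz": 0, "twist": 0}
    - {"tx": 0, "ty": 0, "tz": 0, "twist": 0.03}
    - {"tx": 0, "ty": 0, "tz": 0, "twist": 0.03}
    - {"tx": 0, "ty": 0, "tz": 0, "twist": 0.03}
    - {"tx": 0, "ty": 0, "tz": 0, "twist": 0.01}
    - {"tx": 0, "ty": 0, "tz": 0, "twist": 0}
    - {"tx": 0, "ty": 0, "tz": 0, "twist": 0}

```text
time: 26.7
eef_pos: [580.4, -82.6, 45.3]
tool_rot: [-0.597, 0.802, -0.0, 0.0]
contact_force: [2.9, 3.2, -1.1]
grip_width: 13.0
```

```bash
python3 st.py
```

```text
26.7 [580.37297528 -82.6270042   45.27556328] [-5.97198271e-01  8.02093605e-01 -2.01355973e-04  1.85020125e-04] [ 2.88074827  3.17420887 -1.09121288] [ 0.83817351 -0.65784348  0.03607957] 13.036421577132211
tcp rail x 68.09323337735555 lat -0.0005056846908257319 F along -3.423183994582252 F lat 2.579940159921442
yaw -106.66099390485688
```

>>> step_arm:
  plan:
    - {"tx": 0, "ty": 0, "tz": 0, "twist": 0.02}
    - {"tx": 0, "ty": 0, "tz": 0, "twist": 0.02}
    - {"tx": 0, "ty": 0, "tz": 0, "twist": 0.02}
    - {"tx": 0, "ty": 0, "tz": 0, "twist": 0.02}
    - {"tx": 0, "ty": 0, "tz": 0, "twist": 0.02}
    - {"tx": 0, "ty": 0, "tz": 0, "twist": 0}
    - {"tx": 0, "ty": 0, "tz": 0, "twist": 0}
    - {"tx": 0, "ty": 0, "tz": 0, "twist": 0}

```text
time: 27.7
eef_pos: [580.1, -82.5, 45.1]
tool_rot: [-0.514, 0.858, 0.0, 0.0]
contact_force: [2.6, 2.8, -2.7]
grip_width: 12.8
```

```bash
python3 st.py
```

```text
27.7 [580.1023065  -82.51705286  45.05341087] [-5.14060242e-01  8.57754079e-01  8.26571797e-05  2.32343773e-05] [ 2.62665518  2.82859344 -2.72801651] [ 0.90119463 -0.57017174  0.0369428 ] 12.767555989607166
tcp rail x 68.00836919784038 lat -0.2800567627281251 F along -3.0558803972440005 F lat 2.3583525557459613
yaw -118.13067838942128
```

Turn is going freely (23° so far, small forces); continuing.

>>> step_arm:
  plan:
    - {"tx": 0, "ty": 0, "tz": 0, "twist": 0.03}
    - {"tx": 0, "ty": 0, "tz": 0, "twist": 0.03}
    - {"tx": 0, "ty": 0, "tz": 0, "twist": 0.03}
    - {"tx": 0, "ty": 0, "tz": 0, "twist": 0.03}
    - {"tx": 0, "ty": 0, "tz": 0, "twist": 0.03}
    - {"tx": 0, "ty": 0, "tz": 0, "twist": 0}
    - {"tx": 0, "ty": 0, "tz": 0, "twist": 0}
    - {"tx": 0, "ty": 0, "tz": 0, "twist": 0}

```text
time: 28.7
eef_pos: [580.1, -82.5, 45.1]
tool_rot: [-0.38, 0.925, 0.0, -0.0]
contact_force: [2.4, 3.3, -2.3]
grip_width: 13.1
```

```bash
python3 st.py
```

```text
28.7 [580.05976536 -82.54136072  45.07987854] [-3.80209203e-01  9.24900511e-01  7.13559921e-05 -3.02862010e-05] [ 2.35754405  3.33065272 -2.3060288 ] [ 0.94544299 -0.43068593  0.05060378] 13.110100768837205
tcp rail x 68.03644742170451 lat -0.3202093371953341 F along -3.5313670163684425 F lat 2.044670846234671
yaw -135.30671632314025
```

>>> step_arm:
  plan:
    - {"tx": 0, "ty": 0, "tz": 0, "twist": 0.04}
    - {"tx": 0, "ty": 0, "tz": 0, "twist": 0.04}
    - {"tx": 0, "ty": 0, "tz": 0, "twist": 0.04}
    - {"tx": 0, "ty": 0, "tz": 0, "twist": 0.04}
    - {"tx": 0, "ty": 0, "tz": 0, "twist": 0.04}
    - {"tx": 0, "ty": 0, "tz": 0, "twist": 0.04}
    - {"tx": 0, "ty": 0, "tz": 0, "twist": 0}
    - {"tx": 0, "ty": 0, "tz": 0, "twist": 0}

```text
time: 29.7
eef_pos: [579.7, -82.5, 44.9]
tool_rot: [-0.15, 0.989, 0.0, -0.0]
contact_force: [-0.0, 2.8, -2.1]
grip_width: 12.9
```

```bash
python3 st.py
```

```text
29.7 [579.72087678 -82.46399076  44.85222278] [-1.49980780e-01  9.88688812e-01  1.65198941e-04 -4.15242719e-04] [-0.00979694  2.81414332 -2.09639754] [ 0.8494579   0.06211919 -0.03833627] 12.871460493565506
tcp rail x 67.99023740745955 lat -0.6647322011253219 F along -2.8015731002049136 F lat -0.2658433215807414
yaw -162.74836287701982
```

>>> step_arm:
  plan:
    - {"tx": 0, "ty": 0, "tz": 0, "twist": 0.04}
    - {"tx": 0, "ty": 0, "tz": 0, "twist": 0.04}
    - {"tx": 0, "ty": 0, "tz": 0, "twist": 0.04}
    - {"tx": 0, "ty": 0, "tz": 0, "twist": 0.04}
    - {"tx": 0, "ty": 0, "tz": 0, "twist": 0.025}
    - {"tx": 0, "ty": 0, "tz": 0, "twist": 0.01}
    - {"tx": 0, "ty": 0, "tz": 0, "twist": 0}
    - {"tx": 0, "ty": 0, "tz": 0, "twist": 0}

```text
time: 30.7
eef_pos: [580.3, -82.6, 45.2]
tool_rot: [0.045, 0.999, -0.0, 0.0]
contact_force: [2.1, 3.0, -2.6]
grip_width: 13.0
```

```bash
python3 st.py;python3 -c "
from h import *
snap('wrist','wc')"
```

```text
30.7 [580.30495931 -82.63086626  45.2461358 ] [ 4.48949146e-02  9.98991695e-01 -2.12405640e-05  1.99167459e-04] [ 2.12305867  2.98271577 -2.63518444] [ 0.7067616  -0.53416203  0.00649737] 12.963107555504243
tcp rail x 68.1032688654854 lat -0.06788794660137142 F along -3.1635358357885126 F lat 1.842820837942944
yaw 174.8536921578345
```

View pics/wc.png

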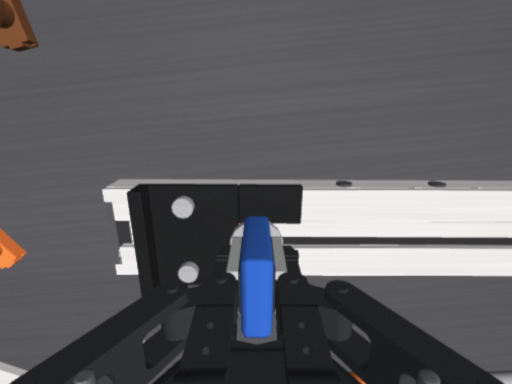

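>>> step_arm:
  plan:
    - {"tx": 0, "ty": 0.001, "tz": 0, "twist": 0}
    - {"tx": 0, "ty": 0.0015, "tz": 0, "twist": 0}
    - {"tx": 0, "ty": 0.0015, "tz": 0, "twist": 0}
    - {"tx": 0, "ty": 0.0015, "tz": 0, "twist": 0}
    - {"tx": 0, "ty": 0.001, "tz": 0.0004, "twist": 0}
    - {"tx": 0, "ty": 0.0005, "tz": 0, "twist": 0}
    - {"tx": 0, "ty": 0, "tz": 0, "twist": 0}
    - {"tx": 0, "ty": 0, "tz": 0, "twist": 0}

```text
time: 31.75
eef_pos: [580.6, -75.6, 44.6]
tool_rot: [0.045, 0.999, 0.0, -0.0]
contact_force: [0.7, 1.5, -1.4]
grip_width: 13.3
```

```bash
python3 st.py
```

```text
31.75 [580.59065629 -75.57092797  44.58392834] [ 4.53959268e-02  9.98969055e-01  5.93440964e-05 -1.84767444e-04] [ 0.68356195  1.54614484 -1.43966364] [ 0.56171304 -0.08133892 -0.00981676] 13.319232082246941
tcp rail x 61.04663089376817 lat -0.4258309859839114 F along -1.6019324732516638 F lat 0.5400259871050257
yaw 174.79622261097472
```

>>> step_arm:
  plan:
    - {"tx": 0, "ty": 0.0005, "tz": 0, "twist": 0}
    - {"tx": 0, "ty": 0, "tz": 0, "twist": 0}
    - {"tx": 0, "ty": 0.0003, "tz": 0, "twist": 0}
    - {"tx": 0, "ty": 0, "tz": 0, "twist": 0}
    - {"tx": 0, "ty": 0, "tz": 0, "twist": 0}
    - {"tx": 0, "ty": 0, "tz": 0, "twist": 0}
    - {"tx": 0, "ty": 0, "tz": 0, "twist": 0}
    - {"tx": 0, "ty": 0, "tz": 0, "twist": 0}

```text
time: 32.75
eef_pos: [580.8, -74.8, 44.6]
tool_rot: [0.045, 0.999, 0.0, -0.0]
contact_force: [-1.2, 2.6, -3.0]
grip_width: 13.1
```

```bash
python3 st.py
```

```text
32.75 [580.75155335 -74.76193348  44.6185368 ] [ 4.53961933e-02  9.98969057e-01  4.46916117e-05 -8.73363139e-05] [-1.24513519  2.57008732 -2.97055678] [ 0.57794111  0.23554162 -0.0190315 ] 13.099519284997616
tcp rail x 60.22635210266586 lat -0.3392201477592917 F along -2.4461141526414623 F lat -1.4738458226155702
yaw 174.79619143668776
```

>>> step_arm:
  plan:
    - {"tx": 0, "ty": 0.0003, "tz": 0, "twist": 0}
    - {"tx": 0, "ty": 0, "tz": 0, "twist": 0}
    - {"tx": 0, "ty": 0.0003, "tz": 0, "twist": 0}
    - {"tx": 0, "ty": 0, "tz": 0, "twist": 0}
    - {"tx": 0, "ty": 0, "tz": 0, "twist": 0}
    - {"tx": 0, "ty": 0, "tz": 0, "twist": 0}
    - {"tx": 0, "ty": 0, "tz": 0, "twist": 0}
    - {"tx": 0, "ty": 0, "tz": 0, "twist": 0}

```text
time: 33.75
eef_pos: [580.9, -74.2, 44.7]
tool_rot: [0.045, 0.999, 0.0, 0.0]
contact_force: [-1.0, 2.8, -3.6]
grip_width: 13.3
```

```bash
python3 st.py
```

```text
33.75 [580.89663323 -74.1719062   44.67685529] [4.53769604e-02 9.98969934e-01 5.59689494e-05 1.10695638e-05] [-1.00265664  2.78461091 -3.5573314 ] [0.63745105 0.18526959 0.01084173] 13.257108654387208
tcp rail x 59.625571161914564 lat -0.2484348367145285 F along -2.681813017065195 F lat -1.25189521009969
yaw 174.79839718695462
```

Close enough to the shoulder; release gently, opening partway.

>>> step_arm:
  plan:
    - {"tx": 0, "ty": 0, "tz": 0, "twist": 0}
    - {"tx": 0, "ty": 0, "tz": 0, "twist": 0}
    - {"tx": 0, "ty": 0, "tz": 0, "twist": 0}
    - {"tx": 0, "ty": 0, "tz": 0, "twist": 0}
    - {"tx": 0, "ty": 0, "tz": 0, "twist": 0}
    - {"tx": 0, "ty": 0, "tz": 0, "twist": 0}
    - {"tx": 0, "ty": 0, "tz": 0, "twist": 0}
    - {"tx": 0, "ty": 0, "tz": 0, "twist": 0}
  grip: 0.15
  grip_force: 20

```text
time: 34.75
eef_pos: [580.9, -74.2, 44.7]
tool_rot: [0.045, 0.999, 0.0, 0.0]
contact_force: [0.3, -0.7, -0.2]
grip_width: 35.8
```

```bash
python3 st.py;python3 -c "
from h import *
snap('wrist','wd')"
```

```text
34.75 [580.91139897 -74.17727234  44.68289853] [4.54063587e-02 9.98968599e-01 2.96270240e-05 2.10581156e-05] [ 0.32084619 -0.72351115 -0.19002406] [-0.02135156  0.01903407 -0.04132535] 35.830802063097686
tcp rail x 59.6295713575407 lat -0.23324205673218174 F along 0.6913115759251135 F lat 0.3853541965465967
yaw 174.79502490339934
```

View pics/wd.png

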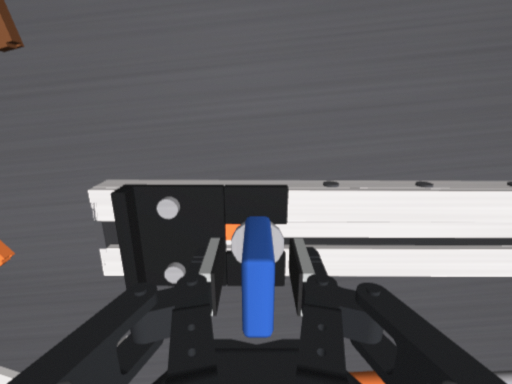

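Released; the handle stands upright midway between the pads (col ~258, pads at 212 and 302), clear of both. Retreat upward.

>>> step_arm:
  plan:
    - {"tx": 0, "ty": 0, "tz": -0.005, "twist": 0}
    - {"tx": 0, "ty": 0, "tz": -0.01, "twist": 0}
    - {"tx": 0, "ty": 0, "tz": -0.015, "twist": 0}
    - {"tx": 0, "ty": 0, "tz": -0.02, "twist": 0}
    - {"tx": 0, "ty": 0, "tz": -0.03, "twist": 0}
    - {"tx": 0, "ty": 0, "tz": -0.03, "twist": 0}
    - {"tx": 0, "ty": 0, "tz": -0.03, "twist": 0}
    - {"tx": 0, "ty": 0, "tz": -0.02, "twist": 0}

```text
time: 35.8
eef_pos: [581.5, -74.4, 207.6]
tool_rot: [0.045, 0.999, -0.0, 0.001]
contact_force: [-0.5, -0.3, 0.9]
grip_width: 36.3
```

>>> step_arm:
  plan:
    - {"tx": 0, "ty": 0, "tz": 0, "twist": 0}
    - {"tx": 0, "ty": 0, "tz": 0, "twist": 0}
    - {"tx": 0, "ty": 0, "tz": 0, "twist": 0}
    - {"tx": 0, "ty": 0, "tz": 0, "twist": 0}
    - {"tx": 0, "ty": 0, "tz": 0, "twist": 0}
    - {"tx": 0, "ty": 0, "tz": 0, "twist": 0}
    - {"tx": 0, "ty": 0, "tz": 0, "twist": 0}
    - {"tx": 0, "ty": 0, "tz": 0, "twist": 0}

```text
time: 36.8
eef_pos: [580.9, -74.2, 204.7]
tool_rot: [0.045, 0.999, 0.0, 0.0]
contact_force: [-0.9, -0.3, 0.3]
grip_width: 36.4
```

```bash
python3 st.py;python3 -c "
from h import *
snap('wrist','we');crop('we',150,120,220,190,3.5);snap('side','s1')"
```

```text
36.8 [580.90695522 -74.19473371 204.71908876] [4.53820517e-02 9.98969703e-01 3.35549216e-05 3.87900211e-05] [-0.93259147 -0.27372048  0.31863242] [ 0.00734665 -0.01495542  0.03829203] 36.374914319329264
tcp rail x 59.647364642345536 lat -0.2360783792593396 F along 0.35745036144063885 F lat -0.9038126540042241
yaw 174.7978130652586
```

View pics/we_c150_120.png

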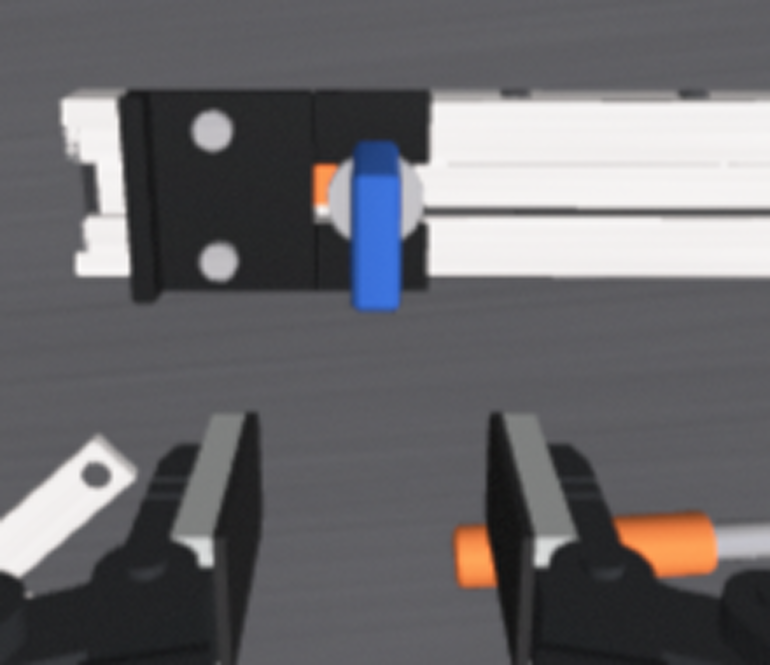

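View pics/s1.png

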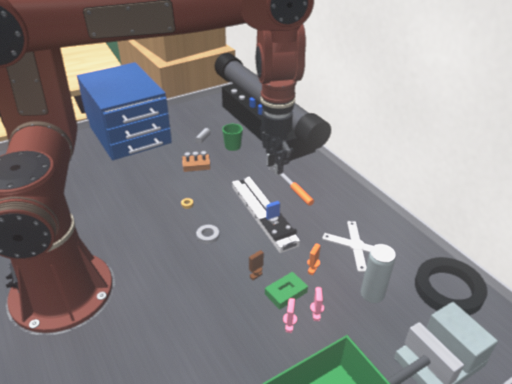

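Run:
```python
from h import *
p,d,Tm=load('we');E=np.array([601.13,144.52]);u=np.array([-.091,-.99585]);w=np.array([.99585,-.091])
f=lambda a,b,z:ray('wrist',Tm,150+a/3.5,120+b/3.5,z)
q=pt('wrist',Tm,d,int(150+376/3.5),int(120+240/3.5));print('top z',q)
P=[f(a,b,88) for a,b in((355,176),(399,176),(399,308),(353,308))]
c=np.mean(P,0);print('top centre',c,'rail x',(c[:2]-E)@u-160,'lat',(c[:2]-E)@w)
for i,j in((3,0),(2,1)):
    a=P[i]-P[j];print(np.degrees(np.arctan2(a[1],a[0]))+95.22,np.linalg.norm(a))
cc=(f(329,195,38)+f(424,195,38))/2;print('collar',(cc[:2]-E)@u-160,'lat',(cc[:2]-E)@w)
print(order.job_done())
```

```text
top z [578.75809331 -72.16483196  89.48317087]
top centre [580.80587475 -71.7980157   88.        ] rail x 57.269791337325415 lat -0.5548406997934908
88.8785660855086 37.86471242741183
90.52301649471244 37.85822079844835
collar 57.06060100041509 lat -1.4506557310887107
the job is handed in; nothing more can be done
None
```

The stud is in the bracket's notch with its head turned across the slot, released, and the job is handed in. No verdict is reported, so success is not confirmed.

**What I did:**
- I gripped the stud in its stand with 90 N and lowered the head into the slot with no contact force showing.
- I slid it along until the plunger met its hard stop. The force along the rail read about 6 N there and the arm stalled.
- I backed off about 1.5 mm and gave it the quarter turn with the plunger held in. Each force reading during the turn stayed below about 5 N.
- I then eased the stud back about 8.5 mm, close to the shoulder, so the plunger would not kick it on release. After that I opened the fingers and lifted clear.

**Last checks:**

| Check | Measured | Limit |
|---|---|---|
| Handle angle to the rail | 88.9° and 90.5° on its two edges | within about 11.5° of 90° |
| Handle top centre along the rail | about 57 mm | -6 to 95 mm |
| Sideways from the slot's centre line | 0.6 mm at the handle top, 1.5 mm at the collar | 6 mm |
| Handle top height | 89.5 mm by depth reading, so mid point about 48.5 mm | below 51 mm |
| Force on the tool after release | about 1 N or less, no different from the sensor noise | — |

- **Bystanders:** in the side picture the other things looked unmoved; I did not measure them.
- **Disagreement:** the hard stop came at about 69.5 mm along the rail. My camera estimate was 67 to 68 mm, which fits calibration error plus slight stud lag in the grip.
- **Time:** the clock read about 37 s at hand-in.

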